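# Hold test tweezers at the 12 mm mark for their open-circuit zero

## Robot

A 6-joint arm with a two-finger parallel gripper is mounted at the origin on the work surface. World frame = base frame: x ahead of the robot, y to its left, z up, the work surface at z = 0. Lengths are in m, angles in rad, forces in N, time in s.
With the tool pointing down it reaches from about 0.35 to 0.775 m from the base axis. Payload 5.5 kg.
Tool frame: the origin (TCP) lies at the very end of the fingers, on their centre line; the grasp point (between the pads) lies 19 mm behind it (env.grip_point_offset is the distance from the TCP to the grasp point, in m); z points along the fingers, y is the line along which they close (so a half turn about z gives the same grasp; the last joint's range is limited). The gripper opens to 85 mm and grips with 20 to 120 N. Pads are 22 mm wide; open, the fingers measure 114 mm over their backs; the gripper's body (76 mm by 85 mm) begins 54 mm behind the grasp point. The pads swing forward as they close: fully open they stand 13 mm farther back than shut.
Start: joints at [1.172, 0.313, 0.046, 1.304, 0, 1.431], TCP at [0.147, 0.556, 0.231] pointing down, gripper open.
Joint ranges: [-2.76, 2.76], [-0.86, 1.69], [-1.03, 1.26], [-2.2, 2.34], [-1.47, 1.5], [-3.14, 3.14]. Speed limits (rad/s): [2.57, 2.57, 3.14, 3.14, 3.14, 3.14].

## Interface

Orientations are given as a unit quaternion [w, x, y, z].
In Python, from workcell import sensors, imaging, workorder, env gives the robot as it stands.
- The arm moves only by the shell command python3 -m handwheel 'ROWS' [FORCE]. ROWS is JSON, a list of rows, each a list of 5 numbers: the shift along the tool's x, y, z in mm, then the turn about the tool's z in rad, then the opening, from 0 (shut) to 1 (fully open). A call has 1 to 8 rows; each row is the pose to reach, as a shift and turn from the pose commanded when the call began, along the tool's axes at that moment; what a row does not reach only later rows make up. A row lasts 1/10 s, in which the tool goes at most 50 mm and 8.59 degrees, less where a joint would pass 70% of its speed; a pose out of reach is approached as far as the arm can. A call with a gripper value outside its range is refused whole. The fingers move at their own pace and stop on an object; FORCE is the grip in N (left out, the last holds). Time passes only in rows, so rows that repeat a pose let the fingers close. It gives the time, the measured TCP pose, the force, the opening and the grip force at its end, in the units of the state.
- sensors.get_state(): the state, without advancing time (a new reading comes with each control period).
- imaging.read_camera(name): name is "scene" or "side" or "wrist"; returns a dict with "color" (384x512x3 uint8, blue, green, red), "z_map" (384x512 float32, m along the optical axis (not along the pixel's ray), 0 where there is no reading), "fx", "fy", "cx", "cy" (pixels), "xyz" and "rotation" of the camera in the world. Camera axes: x right, y down, z forward; pixel columns grow to the right and rows downward; lengths in m; the calibration is good to about 2 mm. A picture is of the moment at which its call begins.
- workorder.hand_in(): hands the job in; it is judged then, once.
The state is a dict: "clock": time; "joint_pos": joint angles; "qvel": joint speeds; "tau": joint torques, N m; "tcp_pos": TCP position; "orientation": TCP orientation; "wrist_force": force on the tool from outside, world axes, zero at the start; "ft_torque": the same for the moment, N m; "finger_gap": finger opening in m; "grip_force": force on a finger pad.
Only numpy, scipy, OpenCV 4.12 (cv2) and the standard library are available. Lean on these libraries where they do the work, as an engineer would, in place of code of your own. Each camera call takes 0.05 s, during which the arm holds its last target. There are 200 camera calls.

## Task

The component-test tweezers are due for their open-circuit zero: first take away the capacitor standing between their tips and stand it upright in the empty compartment of the parts tray. Then pick the tweezers up by their two finger grips, squeeze them until the tips are 12 mm apart (the long line on their scale; the tips must never touch), and finish while still holding them there: level, steady at that gap for a few seconds, some 10 cm above the bench and touching nothing else. Leave the other things on the bench where they are.

Things in the scene. Friction and masses are not known exactly. Their poses are not given: they have to be found in the camera images.
- tweezers_grips (a point): test tweezers flat on the bench: point on their centre line midway between the two finger grips, 12 mm above the underside; x to the tips, y across (the squeeze), z up. Each grip: ribbed grey pad outside a steel arm, x -18 to +18 mm, full height (0 to 24 mm above the underside). At rest their outer faces are 44 (rear) to 50 mm (front) apart, each leaning 0.09 rad; the tip gap is then 36 mm
- tweezers: the same tweezers: grey head with small display, 2 steel arms with brass tips, thin scale strip across the arms; 183 mm long, 24 mm high, 60 g. Origin under the head, 72 mm behind tweezers_grips, between the hinges of the arms, which are sprung open. The head, 34 mm wide, reaches from 48 mm behind to 25 mm ahead of it. Squeeze before lifting: in a light grip the head sags
- tip_left (a point): end of the left (+y) arm's brass tip, on its inner face, 63 mm ahead of tweezers_grips, 12 mm above the underside. Tip gap = distance tip_left to tip_right. At a gap of 12 mm the grips' outer faces are parallel, 34 mm apart, and need 7.5 N a side; from there 1 mm less width closes the tips by about 1.9 mm; 12 N shut them: set the width of the squeeze, not a force
- tip_right (a point): the same point of the right (-y) arm's brass tip. Near the tips, arms and scale strip are at most 19 mm high above the bench
- capacitor_center (a point): brown ceramic 'doorknob' capacitor with steel end caps standing upright between the tips of the tweezers: a cylinder 22 mm in diameter and 46 mm tall, 45 g; this point is its centre, 23 mm above its base. Its z axis is its own axis
- tray_empty (a point): white parts tray fixed to the bench, 150 x 100 mm, walls 15 mm high and 3 mm thick, split by one cross wall into two compartments, each 70 x 94 mm inside; the far one holds two other capacitors (20 mm high at most), the near one is empty. This point is the centre of the empty compartment on its floor, which is 3 mm above the bench; x runs along the 70 mm side, towards the other compartment, y along the 94 mm side
- capacitor: the same capacitor; the origin is the centre of its underside
- tray: the same tray; the origin is the centre of its underside
- tube_rack: white rack of capped sample tubes, 200 x 70 mm, 100 mm tall, fixed; stays where it is (origin: centre of its underside)
- brick: grey block capacitor 26 x 11 x 20 mm in the other compartment of the tray, to be left alone
- puck: brown disc capacitor, 20 mm across, 15 mm high, in the other compartment of the tray, to be left alone
- flask_a: large volumetric flask, 66 mm across, 190 mm tall, bystander
- flask_b: small volumetric flask, 58 mm across, 165 mm tall, bystander
- wash_bottle: white wash bottle, 66 mm across, 180 mm tall, bystander
- screwdriver: screwdriver lying on the bench, 160 mm long, bystander
- mouse: black computer mouse, 100 x 58 x 32 mm, bystander
- jar: small amber jar, 32 mm across, 48 mm tall, bystander
Not all that is in view belongs to the job. Leave any red look-alike of the capacitor alone.

How it is judged:
By the outcome, as a careful person would: the job done as asked, in the order asked, and still so for the second after the job is handed in, while the arm keeps its last pose, push and grip.
It also fails if it takes over 64 s, if anything falls off the work surface, if the arm or the gripper's body presses on something with over 40 N, if the wrist force passes 120 N, or if a joint passes its speed limit or range.

## Working session

There is one attempt and no reset: what is moved stays moved. The work goes in short steps, Python scripts to look and compute and a shell command to move; the robot and the scene stay as the last step left them, time stands still between calls to the robot, and variables do not carry over. Pictures are saved under pics/ and viewed, at most 10 in all, crops included, and the job is handed in when it is done.

```bash
mkdir -p pics; ls; cat > h.py <<'E'
import numpy as np, cv2
from workcell import sensors, imaging, workorder, env
def cam(n):
    c=imaging.read_camera(n); c['R']=np.array(c['rotation'],float)
    if c['R'].size==4:
        from scipy.spatial.transform import Rotation as T
        q=c['R']; c['R']=T.from_quat([q[1],q[2],q[3],q[0]]).as_matrix()
    c['R']=c['R'].reshape(3,3); c['t']=np.array(c['xyz'],float); return c
def plane(c,u,v,z):
    d=c['R']@np.array([(u-c['cx'])/c['fx'],(v-c['cy'])/c['fy'],1.]); return c['t']+d*(z-c['t'][2])/d[2]
def cloud(c):
    v,u=np.mgrid[:384,:512]; Z=c['z_map']
    P=np.stack([(u-c['cx'])/c['fx']*Z,(v-c['cy'])/c['fy']*Z,Z],-1)@c['R'].T+c['t']
    P[Z==0]=np.nan; return P
E
python3 - <<'E'
from h import *
s=sensors.get_state(); print(s, env.grip_point_offset)
ims=[]
for n in ['scene','side','wrist']:
    c=cam(n); print(n,c['fx'],c['cx'],c['cy'],c['t'],c['R'].round(3).tolist())
    np.savez(f'{n}0.npz',**{k:c[k] for k in ['color','z_map','fx','fy','cx','cy','R','t']})
    cv2.imwrite(f'pics/{n}0.png',cv2.resize(c['color'],(768,576)))
E
```

```text
pics
{'clock': 0.0, 'joint_pos': array([1.17237103e+00, 3.14000668e-01, 4.49808871e-02, 1.30360953e+00,
       4.78226628e-06, 1.43118722e+00]), 'qvel': array([-0.00089605, -0.00046039,  0.00039975,  0.00152514, -0.0003187 ,
       -0.0013443 ]), 'tau': array([-9.73244059e-04, -4.80634725e+01,  2.98527986e+01,  1.94771856e-02,
       -9.81827611e-05, -1.55390291e-05]), 'tcp_pos': array([0.14697497, 0.55536696, 0.23040951]), 'orientation': array([-2.45894250e-04,  1.29047157e-01,  9.91638034e-01, -8.82893011e-04]), 'wrist_force': array([ 0.17778182, -0.05478967, -0.49811062]), 'ft_torque': array([ 0.04701446,  0.05753183, -0.02923728]), 'grip_force': 0.0, 'finger_gap': 0.08572367362142558} 0.0187
scene 361.78918778142787 253.3979716192509 189.52022665641357 [ 0.92194472 -0.72970179  0.72487013] [[0.907, 0.27, -0.324], [0.421, -0.602, 0.678], [-0.012, -0.752, -0.66]]
side 385.2249918876703 256.9955894549106 199.4993558540611 [0.37938203 0.63530849 0.57326025] [[-0.947, -0.208, 0.246], [-0.322, 0.56, -0.764], [0.021, -0.802, -0.597]]
wrist 308.043408050828 252.91456523781466 192.75819773374386 [0.08131221 0.57369724 0.37247903] [[0.256, 0.932, 0.257], [0.967, -0.247, -0.07], [-0.001, 0.266, -0.964]]
```

View pics/scene0.png

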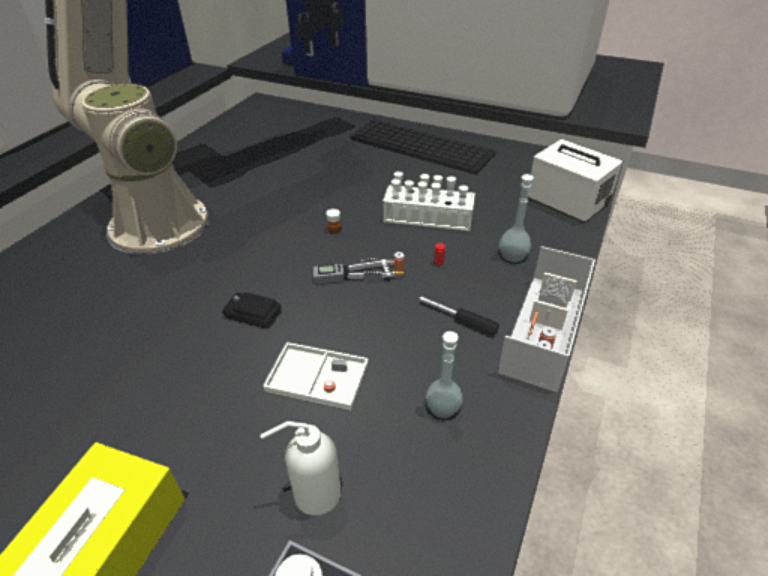

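View pics/side0.png

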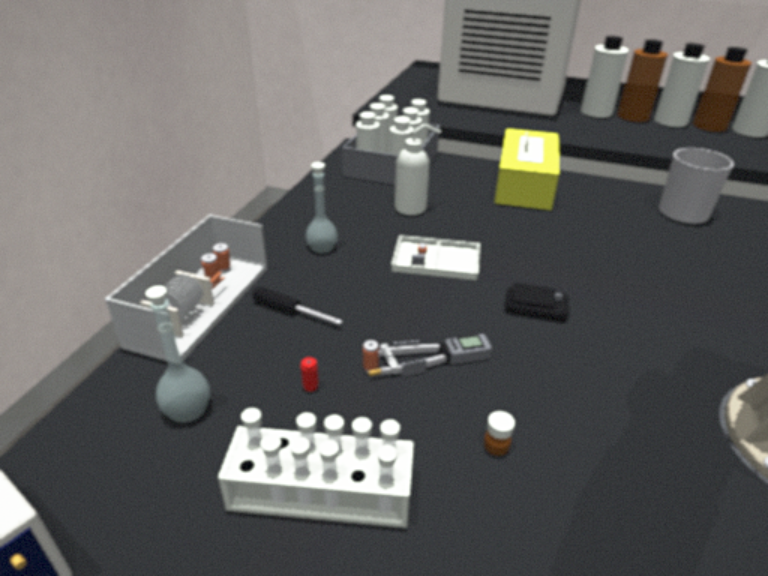

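The scene view shows the tweezers at about (360,268), the capacitor at (399,262), the red look-alike at (440,254) and the tray at (317,375), its empty compartment on the left. The side view shows the same layout, with the capacitor at (371,355). All pixels are in the 1.5x pictures.

```bash
python3 - <<'E'
from h import *
for n,pts in {'scene':dict(head=(328,266,.024),cap=(399,254,.046),traynear=(267,389,.015),tray2=(287,345,.015),tray3=(368,355,.015),tray4=(349,406,.015),puck=(329,387,.015),red=(440,245,.04),mouse=(252,305,.03)),
 'side':dict(head=(468,343,.024),cap=(371,343,.046),t1=(480,242,.015),t2=(477,276,.015),t3=(391,268,.015),t4=(399,237,.015),red=(310,360,.04))}.items():
    c=np.load(n+'0.npz')
    for k,(u,v,z) in pts.items(): print(n,k,plane(c,u/1.5,v/1.5,z)[:2].round(3))
E
```

```text
scene head [ 0.457 -0.001]
scene cap [0.584 0.068]
scene traynear [ 0.514 -0.31 ]
scene tray2 [ 0.492 -0.214]
scene tray3 [ 0.632 -0.176]
scene tray4 [ 0.651 -0.284]
scene puck [ 0.604 -0.265]
scene red [0.647 0.138]
scene mouse [ 0.387 -0.166]
side head [ 0.459 -0.008]
side cap [0.583 0.064]
side t1 [ 0.501 -0.311]
side t2 [ 0.484 -0.197]
side t3 [ 0.63  -0.169]
side t4 [ 0.649 -0.275]
side red [0.651 0.119]
```

```bash
python3 -m handwheel '[[-30,-30,-10,0,1],[-62,-65,-20,0,1],[-94,-98,-30,0,1],[-126,-131,-40,0,1],[-158,-164,-50,0,1],[-190,-197,-50,0,1],[-222,-230,-50,0,1],[-252,-262,-50,0,1]]' 40; python3 -m handwheel '[[-32,-33,0,0,1],[-64,-66,0,0,1],[-96,-99,0,0,1],[-128,-132,0,0,1],[-160,-165,0,0,1],[-192,-198,0,0,1],[-224,-230,0,0,1],[-252,-262,0,0,1]]'; python3 -m handwheel '[[0,0,0,0,1],[0,0,0,0,1]]'
python3 - <<'E'
from h import *
c=cam('wrist'); print(sensors.get_state()['tcp_pos'],sensors.get_state()['joint_pos'],c['t'],c['R'].round(3).tolist())
np.savez('w1.npz',**{k:c[k] for k in ['color','z_map','fx','fy','cx','cy','R','t']})
cv2.imwrite('pics/w1.png',cv2.resize(c['color'],(768,576)))
E
```

```text
clock: 0.95
tcp_pos: [0.3242, 0.2364, 0.2814]
orientation: [0.0, 0.129, 0.992, 0.0]
wrist_force: [1.0, 0.1, 0.4]
finger_gap: 0.0856
grip_force: 0.0
clock: 1.75
tcp_pos: [0.501, -0.0817, 0.281]
orientation: [-0.0, 0.129, 0.992, 0.0]
wrist_force: [0.3, 0.5, 0.0]
finger_gap: 0.0854
grip_force: 0.0
clock: 1.95
tcp_pos: [0.5, -0.0804, 0.2805]
orientation: [-0.001, 0.13, 0.992, 0.0]
wrist_force: [-0.6, 0.6, -0.0]
finger_gap: 0.0854
grip_force: 0.0
[ 0.49971542 -0.07945908  0.28080337] [-3.16691698e-01  1.69986996e-01 -1.99786602e-02  1.38250100e+00
  3.86310638e-04 -5.72803887e-02] [ 0.43456694 -0.06229944  0.42259156] [[0.258, 0.932, 0.256], [0.966, -0.249, -0.068], [0.001, 0.265, -0.964]]
```

View pics/w1.png

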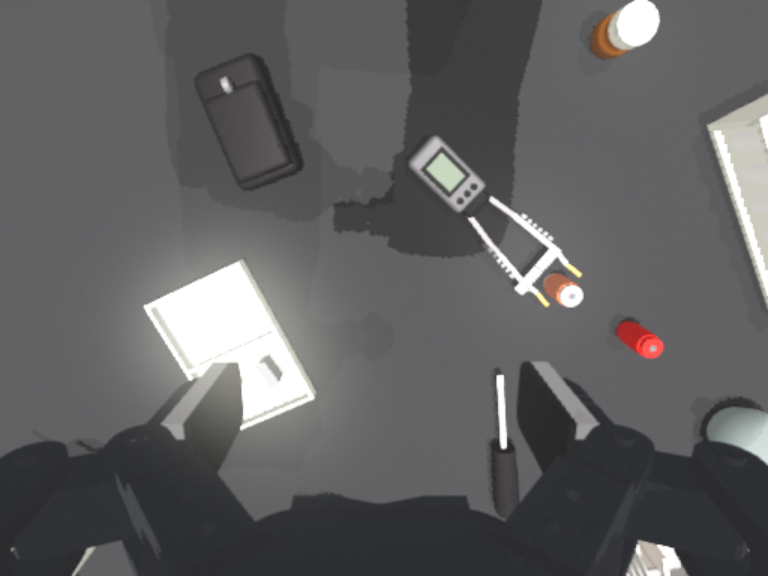

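The wrist view shows the tweezers' head at (447,175), brass tips at (574,270) and (543,298), the capacitor's top at (569,295), and the tray's empty compartment at (213,318) with near corners (146,307) and (242,261). The screwdriver is near (503,440).

```bash
python3 - <<'E'
from h import *
c=dict(np.load('w1.npz')); P=cloud(c); s=1.5
g=lambda u,v,z:plane(c,u/s,v/s,z)[:2].round(4)
# capacitor top by depth
z=P[...,2]; box=np.zeros(z.shape,bool); box[180:212,355:395]=1
m=box&(z>.040)&(z<.055); print('captop depth',np.nanmedian(z[m]),(np.nanmin(P[m],0)+np.nanmax(P[m],0))/2,P[m].mean(0),m.sum())
hsv=cv2.cvtColor(c['color'],cv2.COLOR_BGR2HSV)
m=box&(hsv[...,1]<50)&(hsv[...,2]>110)&(np.indices(z.shape)[1]>368); v,u=np.nonzero(m); 
(cu,cv_),r=cv2.minEnclosingCircle(np.c_[u,v].astype(np.float32)); print('top circ',cu,cv_,r,plane(c,cu,cv_,.046))
print('click cap',g(569,295,.046))
# brass
b=np.zeros(z.shape,np.uint8); b[165:210,345:395]=1
m=(cv2.inRange(hsv,(18,110,90),(32,255,255))>0)&(b>0)
n,l,st,ce=cv2.connectedComponentsWithStats(m.astype(np.uint8))
for i in range(1,n):
    if st[i,4]>4:
        vv,uu=np.nonzero(l==i); k=np.argmax(uu+vv); print('brass',st[i],plane(c,*ce[i],.014)[:2].round(4),'end',plane(c,uu[k],vv[k],.014)[:2].round(4))
# head
m=(z>.019)&(z<.030); m[:80]=0;m[150:]=0;m[:,:265]=0;m[:,335:]=0
X=P[m][:,:2].astype(np.float32); print('head',cv2.minAreaRect(X),len(X),np.nanmedian(z[m]))
for k,p in dict(arm_l_strip=(558,252),arm_r_strip=(521,290),rootl=(490,200),rootr=(470,220)).items(): print(k,g(*p,.02))
for k,p in dict(A=(146,307),B=(242,261),C=(315,397)).items(): print('tray',k,g(*p,.015))
print('red',g(653,347,.046),'driver',g(500,372,.01),g(503,445,.02),g(506,515,.02))
E
```

```text
captop depth 0.04502824904543806 [0.58124927 0.06649535 0.04377105] [0.58102701 0.06618926 0.04467215] 186
top circ 378.6774597167969 193.83447265625 11.474740982055664 [0.57714779 0.06506633 0.046     ]
click cap [0.5811 0.0653]
head ((0.4627038836479187, -0.007284022867679596), (0.0722295418381691, 0.03379387408494949), 32.35161590576172) 1451 0.023539369303366586
arm_l_strip [0.5493 0.0708]
arm_r_strip [0.5753 0.0329]
rootl [0.4893 0.0216]
rootr [0.5016 0.0015]
tray A [ 0.5035 -0.3037]
tray B [ 0.4855 -0.2036]
tray C [ 0.6321 -0.18  ]
red [0.6472 0.1291] driver [6.553e-01 6.000e-04] [ 0.7288 -0.0132] [ 0.8118 -0.0261]
```

```bash
cat >> h.py <<'E'
from scipy.spatial.transform import Rotation as Ro
def to(x,y,z,yaw=None):
    s=sensors.get_state(); q=s['orientation']; M=Ro.from_quat([q[1],q[2],q[3],q[0]]).as_matrix()
    d=M.T@(np.array([x,y,z])-s['tcp_pos'])*1e3; now=np.arctan2(M[1,0],M[0,0])
    t=0 if yaw is None else (now-yaw+np.pi)%(2*np.pi)-np.pi
    print('shift',d.round(1),'turn',round(t,3),'tcp',s['tcp_pos'].round(4),'yaw',now.round(3),'tilt',M[:2,2].round(4),'F',s['wrist_force'].round(1),'gap',s['finger_gap'].round(4),'t',s['clock'])
E
python3 -c "
from h import *
to(.581,.066,.12,np.pi+.562)"
```

```text
Traceback (most recent call last):
  File "h.py", line 20, in to
    print('shift',d.round(1),'turn',round(t,3),'tcp',s['tcp_pos'].round(4),'yaw',now.round(3),'tilt',M[:2,2].round(4),'F',s['wrist_force'].round(1),'gap',s['finger_gap'].round(4),'t',s['clock'])
                                                                                                                                                          ^^^^^^^^^^^^^^^^^^^^^
AttributeError: 'float' object has no attribute 'round'
```

```bash
sed -i "s/s\['finger_gap'\].round(4)/round(s['finger_gap'],4)/" h.py
python3 -c "
from h import *
to(.581,.066,.12,np.pi+.562)"
```

```text
shift [-41.5 161.4 160.8] turn -0.821 tcp [ 0.4997 -0.0795  0.2808] yaw 2.882 tilt [-0.0015  0.0009] F [-1.2  0.3  0.9] gap 0.0853 t 2.0
```

```bash
python3 -m handwheel '[[-7,27,25,-0.13,1],[-14,54,52,-0.27,1],[-21,81,79,-0.41,1],[-28,108,106,-0.55,1],[-35,135,133,-0.69,1],[-41,161,160,-0.82,1],[-41,161,160,-0.82,1],[-41,161,160,-0.82,1]]'
python3 - <<'E'
from h import *
c=cam('wrist'); to(.581,.066,.021,np.pi+.562)
np.savez('w2.npz',**{k:c[k] for k in ['color','z_map','fx','fy','cx','cy','R','t']})
cv2.imwrite('pics/w2.png',cv2.resize(c['color'],(768,576)))
P=cloud(c); z=P[...,2]; d=np.hypot(P[...,0]-.581,P[...,1]-.066)
m=(z>.040)&(z<.052)&(d<.03); print(m.sum(),(np.nanmin(P[m],0)+np.nanmax(P[m],0))/2,np.median(P[m],0))
m=(z>.0205)&(z<.027)&(np.hypot(P[...,0]-.46,P[...,1]+.007)<.05)
print(cv2.minAreaRect(P[m][:,:2].astype(np.float32)),m.sum())
E
```

```text
clock: 2.8
tcp_pos: [0.5797, 0.0673, 0.121]
orientation: [-0.001, -0.278, 0.961, 0.0]
wrist_force: [-0.4, 0.8, -0.0]
finger_gap: 0.0851
grip_force: 0.0
shift [ -0.2  -0.6 101. ] turn -0.0 tcp [0.5805 0.0664 0.122 ] yaw -2.58 tilt [ 0.     -0.0002] F [-0.4 -1.   0. ] gap 0.0856 t 2.85
506 [0.5823709  0.06649338 0.04394112] [0.58171086 0.06629604 0.04521407]
((0.4776509404182434, 0.0019545257091522217), (0.037563506513834, 0.03353649750351906), 32.661399841308594) 2125
```

View pics/w2.png

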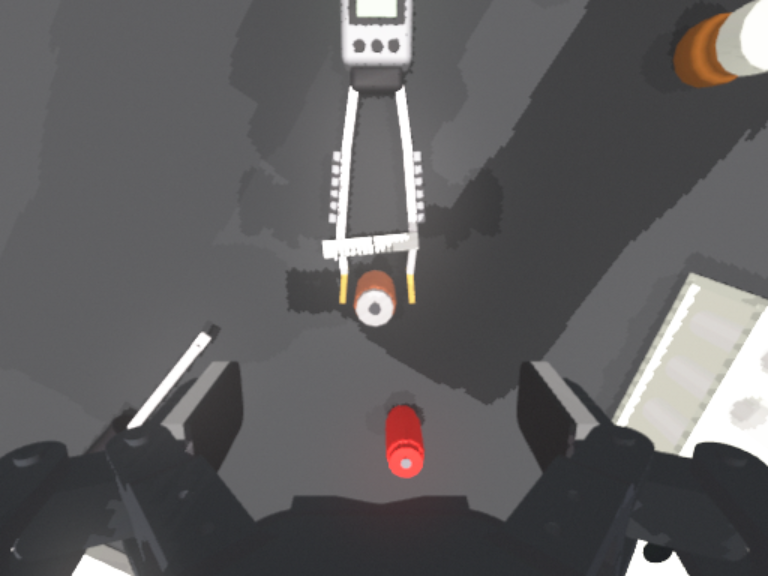

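The fingers (230,400) and (530,400) straddle the line through the capacitor's top (375,307). The grips are at (336,187) and (417,187), the tips at (343,303) and (411,303), and the red one is clear at (405,460).

```bash
python3 -m handwheel '[[-1,0,25,0,1],[-1,0,50,0,1],[-1,0,75,0,0.8],[-1,0,92,0,0.6],[-1,0,101,0,0.5],[-1,0,101,0,0],[-1,0,101,0,0],[-1,0,101,0,0]]' 30; python3 -m handwheel '[[0,0,0,0,0],[0,0,0,0,0],[0,0,0,0,0]]' 
python3 - <<'E'
from h import *
c=dict(np.load('w2.npz')); s=1.5
g=lambda u,v,z:plane(c,u/s,v/s,z)
for z in(.024,):
  a=g(331,187,z);b=g(420,187,z);print('grip',(a+b)/2,np.linalg.norm(a-b))
a=g(347,303,.016);b=g(407,303,.016);print('tips',(a+b)/2,np.linalg.norm(a-b))
a=g(342,50,.024);b=g(412,50,.024);print('head',(a+b)/2,np.linalg.norm(a-b))
# tray from depth in w1
c=dict(np.load('w1.npz'));P=cloud(c);z=P[...,2]
hsv=cv2.cvtColor(c['color'],cv2.COLOR_BGR2HSV)
A=np.array([.5035,-.3037]);B=np.array([.4855,-.2036]);C=np.array([.6321,-.18])
ux=(C-B)/np.linalg.norm(C-B);uy=(B-A)/np.linalg.norm(B-A);print(ux,uy,np.linalg.norm(C-B),np.linalg.norm(B-A))
to(0,0,0)
E
```

```text
clock: 3.65
tcp_pos: [0.5831, 0.0659, 0.0218]
orientation: [0.001, -0.277, 0.961, -0.0]
wrist_force: [0.2, 0.0, 0.2]
finger_gap: 0.0205
grip_force: 29.3
clock: 3.95
tcp_pos: [0.5829, 0.066, 0.0214]
orientation: [0.001, -0.277, 0.961, -0.0]
wrist_force: [-1.1, -0.3, 4.9]
finger_gap: 0.0207
grip_force: 29.9
grip [0.5335566  0.03706421 0.024     ] 0.04502092172473059
tips [0.58720201 0.07166923 0.016     ] 0.033553797220043716
head [0.47989337 0.00420959 0.024     ] 0.03287970696592254
[0.98728889 0.158936  ] [-0.17698157  0.98421417] 0.1484874405463304 0.10170550624228761
shift [528.6 254.3  20.2] turn 0 tcp [0.5829 0.066  0.0214] yaw -2.58 tilt [ 0.002  -0.0001] F [-1.1 -0.3  4.9] gap 0.0207 t 3.95
```

```bash
python3 -m handwheel '[[0,0,-10,0,0],[0,0,-30,0,0],[0,0,-60,0,0],[0,0,-90,0,0],[0,0,-110,0,0],[0,0,-110,0,0]]'
python3 - <<'E'
from h import *
c=dict(np.load('scene0.npz'));print('wash',plane(c,315/1.5,500/1.5,0),'flaskb',plane(c,444/1.5,408/1.5,0.0))
c=dict(np.load('side0.npz'));print('wash',plane(c,411/1.5,205/1.5,0))
to(.532,-.2475,.13)
E
```

```text
clock: 4.55
tcp_pos: [0.5841, 0.0661, 0.134]
orientation: [0.003, -0.277, 0.961, -0.001]
wrist_force: [0.3, 0.3, -0.8]
finger_gap: 0.0208
grip_force: 29.6
wash [ 0.67519342 -0.43553391  0.        ] flaskb [ 0.7861813  -0.21539619  0.        ]
wash [ 0.67320451 -0.43561044  0.        ]
shift [ 211.1 -237.7    3.7] turn 0 tcp [0.5841 0.0661 0.134 ] yaw -2.58 tilt [ 0.0061 -0.    ] F [ 0.3  0.3 -0.8] gap 0.0208 t 4.55
```

```bash
python3 -m handwheel '[[20,-22,0,0,0],[48,-54,0,0,0],[76,-86,0,0,0],[104,-118,0,0,0],[132,-150,0,0,0],[160,-182,0,0,0],[188,-214,0,0,0],[205,-232,0,0,0]]'; python3 -m handwheel '[[6,-6,0,0,0],[6,-6,0,0,0],[6,-6,0,0,0]]'
python3 - <<'E'
from h import *
to(.532,-.2475,.0245)
c=cam('wrist')
np.savez('w3.npz',**{k:c[k] for k in ['color','z_map','fx','fy','cx','cy','R','t']})
cv2.imwrite('pics/w3.png',cv2.resize(c['color'],(768,576)))
E
```

```text
clock: 5.35
tcp_pos: [0.5307, -0.2422, 0.1291]
orientation: [-0.001, -0.276, 0.961, 0.0]
wrist_force: [0.8, 0.3, -0.0]
finger_gap: 0.0204
grip_force: 29.6
clock: 5.65
tcp_pos: [0.5297, -0.2465, 0.1296]
orientation: [-0.0, -0.277, 0.961, 0.001]
wrist_force: [-0.5, 0.3, 0.3]
finger_gap: 0.0209
grip_force: 29.6
shift [ -1.5  -2.2 105.1] turn 0 tcp [ 0.5297 -0.2465  0.1296] yaw -2.58 tilt [-0.0011  0.0014] F [-0.5  0.3  0.3] gap 0.0209 t 5.65
```

View pics/w3.png

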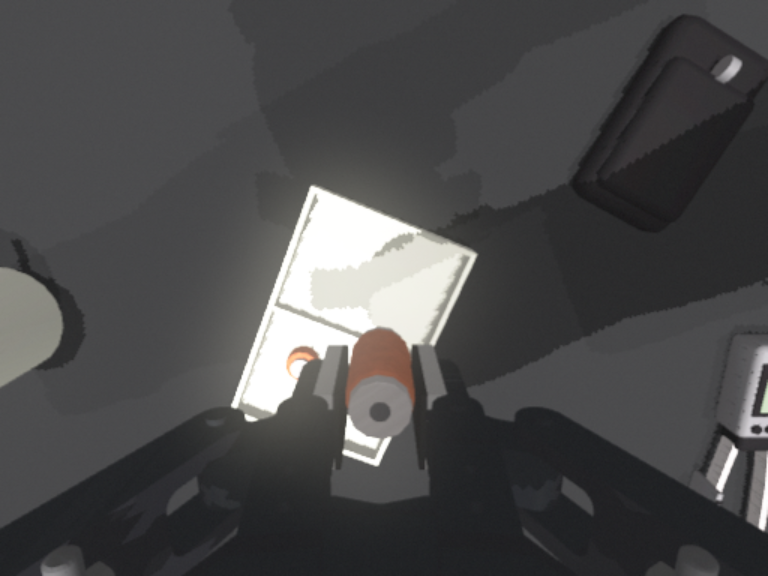

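The capacitor hangs upright between the fingers at (380,380). The tray corners are at (312,187), (476,254), (238,405) and (376,463).

```bash
python3 - <<'E'
from h import *
c=dict(np.load('w3.npz'))
A,B,C,D=[plane(c,u/1.5,v/1.5,.015)[:2] for u,v in [(312,187),(476,254),(376,463),(238,405)]]
print(A,B,C,D,np.linalg.norm(B-A),np.linalg.norm(C-B))
ctr=(A+B+C+D)/4; ux=(C+D-A-B);ux/=np.linalg.norm(ux); e=ctr-.0365*ux; print(ctr,ux,e); to(*e,.0255)
E
```

```text
[ 0.5027799  -0.30532268] [ 0.48558724 -0.20847147] [ 0.6314358  -0.18376673] [ 0.64150402 -0.27819809] 0.09836536327462712 0.14792608097187906
[ 0.56532674 -0.24393974] [0.9838158  0.17918278] [ 0.52941746 -0.25047991]
shift [  2.7  -3.5 104.3] turn 0 tcp [ 0.5299 -0.2463  0.1298] yaw -2.579 tilt [-0.0008  0.0011] F [-0.8  1.2 -0.1] gap 0.0209 t 5.7
```

```bash
python3 -m handwheel '[[1,-3,20,0,0],[1,-3,45,0,0],[1,-3,70,0,0],[1,-3,88,0,0],[1,-3,97,0,0],[1,-3,101,0,0],[1,-3,103,0,0],[1,-3,103,0,0]]';python3 -m handwheel '[[0,0,0.5,0,0],[0,0,1,0,0],[0,0,1,0,0]]'; python3 -c "
from h import *
to(.5305,-.249,.0245)"
```

```text
clock: 6.5
tcp_pos: [0.5314, -0.2508, 0.0279]
orientation: [0.0, -0.277, 0.961, -0.0]
wrist_force: [1.0, 0.2, -0.5]
finger_gap: 0.021
grip_force: 29.6
clock: 6.8
tcp_pos: [0.531, -0.2511, 0.0267]
orientation: [0.0, -0.277, 0.961, -0.0]
wrist_force: [0.3, -1.1, -0.2]
finger_gap: 0.0209
grip_force: 29.6
shift [-0.7  2.   2.2] turn 0 tcp [ 0.531  -0.2511  0.0267] yaw -2.581 tilt [ 0.0007 -0.0004] F [ 0.3 -1.1 -0.2] gap 0.0209 t 6.8
```

```bash
python3 -m handwheel '[[0,0,0.5,0,0],[0,0,1,0,0],[0,0,1.5,0,0],[0,0,1.5,0,0]]';python3 -m handwheel '[[0,0,0.4,0,0],[0,0,0.8,0,0],[0,0,0.8,0,0]]'
```

```text
clock: 7.2
tcp_pos: [0.5307, -0.2508, 0.0246]
orientation: [-0.0, -0.277, 0.961, 0.0]
wrist_force: [-0.3, -0.1, -0.2]
finger_gap: 0.0208
grip_force: 29.6
clock: 7.5
tcp_pos: [0.5308, -0.2508, 0.0244]
orientation: [0.0, -0.277, 0.961, -0.0]
wrist_force: [-1.0, 1.8, 4.3]
finger_gap: 0.0209
grip_force: 29.9
```

```bash
python3 -m handwheel '[[0,0,0,0,0.4],[0,0,0,0,0.5],[0,0,0,0,0.5],[0,0,-10,0,0.6],[0,0,-35,0,0.7],[0,0,-70,0,1],[0,0,-105,0,1],[0,0,-105,0,1]]'
python3 - <<'E'
from h import *
c=cam('wrist')
cv2.imwrite('pics/w4.png',cv2.resize(c['color'],(768,576)))
P=cloud(c); z=P[...,2]; m=(z>.043)&(z<.056)&(np.hypot(P[...,0]-.531,P[...,1]+.25)<.03); print(m.sum(),(np.nanmin(P[m],0)+np.nanmax(P[m],0))/2,np.median(P[m],0))
to(.5335,.037,.2)
E
```

```text
clock: 8.3
tcp_pos: [0.5338, -0.2528, 0.1352]
orientation: [0.003, -0.277, 0.961, -0.004]
wrist_force: [0.7, -1.1, 0.6]
finger_gap: 0.0855
grip_force: 0.0
472 [ 0.53067464 -0.25018022  0.04658549] [ 0.53032584 -0.25035555  0.04818504]
shift [-154.7  243.9  -68.4] turn 0 tcp [ 0.5328 -0.2521  0.1327] yaw -2.58 tilt [ 0.0057 -0.0036] F [ 0.4 -1.3 -0.5] gap 0.0855 t 8.35
```

View pics/w4.png

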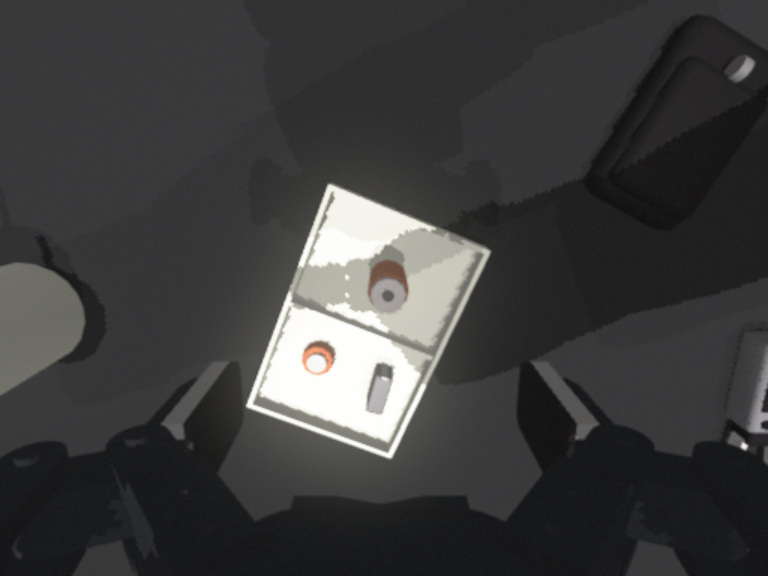

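The capacitor stands upright in the empty compartment at (388,285), and the puck (318,358) and brick (380,388) are undisturbed. Next, the tweezers.

```bash
python3 -m handwheel '[[-15,24,0,0,1],[-36,57,0,0,1],[-58,91,0,0,1],[-80,125,0,0,1],[-102,159,0,0,1],[-122,192,0,0,1],[-142,224,0,0,1],[-154,243,0,0,1]]';python3 -m handwheel '[[0,0,0,0,1],[0,0,0,0,1],[0,0,0,0,1]]'
python3 - <<'E'
from h import *
c=cam('wrist')
np.savez('w5.npz',**{k:c[k] for k in ['color','z_map','fx','fy','cx','cy','R','t']})
cv2.imwrite('pics/w5.png',cv2.resize(c['color'],(768,576)))
P=cloud(c); z=P[...,2]
m=(z>.0205)&(z<.027)&(np.hypot(P[...,0]-.4627,P[...,1]+.0073)<.045)
print(cv2.minAreaRect(P[m][:,:2].astype(np.float32)),m.sum())
to(.5335,.037,.13)
E
```

```text
clock: 9.15
tcp_pos: [0.5305, 0.0395, 0.128]
orientation: [-0.001, -0.278, 0.961, 0.001]
wrist_force: [0.2, -0.4, 0.6]
finger_gap: 0.0853
grip_force: 0.0
clock: 9.45
tcp_pos: [0.5316, 0.036, 0.1285]
orientation: [-0.0, -0.276, 0.961, 0.0]
wrist_force: [-0.4, -0.1, 1.2]
finger_gap: 0.0853
grip_force: 0.0
((0.46324557065963745, -0.007428459823131561), (0.07083171606063843, 0.03353678435087204), 32.007503509521484) 3702
shift [-2.2  0.  -1.4] turn 0 tcp [0.5317 0.0358 0.1286] yaw -2.582 tilt [-0.0006 -0.0001] F [ 0.8  0.1 -0.2] gap 0.0855 t 9.5
```

View pics/w5.png

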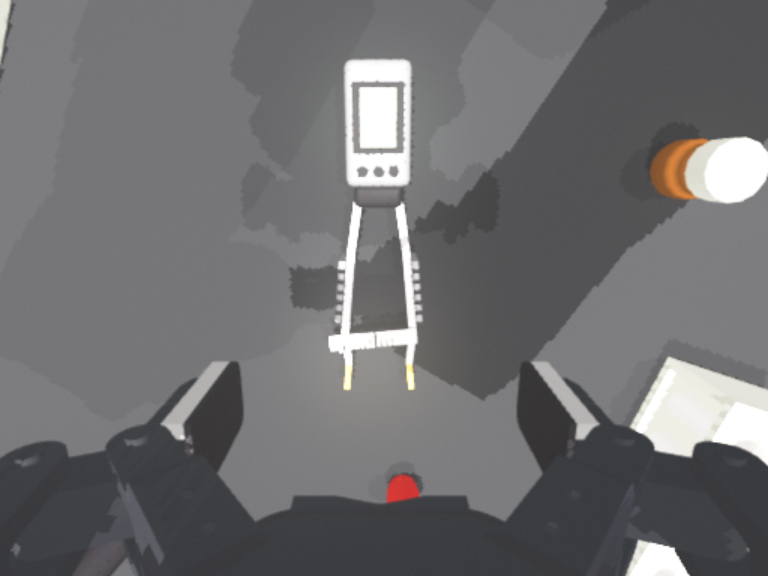

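The empty tweezers are undisturbed: head at (378,122), grips at (340,291) and (418,291), tips ending at (347,388) and (411,388).

```bash
python3 - <<'E'
from h import *
c=dict(np.load('w5.npz'))
g=lambda u,v,z:plane(c,u/1.5,v/1.5,z)[:2]
r=(g(345,62,.024)+g(411,62,.024))/2; f=(g(346,187,.024)+g(411,187,.024))/2
t=(g(351,388,.016)+g(409,388,.016))/2; a,b=g(337,291,.024),g(421,291,.024)
hc=np.array([.46325,-.0074]); x=(t-hc)/np.linalg.norm(t-hc); print('len r-f,r-t',np.linalg.norm(r-f),np.linalg.norm(r-t),'head',(r+f)/2,'tip',t,'grip',(a+b)/2,np.linalg.norm(a-b))
print('angles',[np.arctan2(*(p-r)[::-1]).round(4) for p in (f,t,(a+b)/2)],'gaps',np.linalg.norm(g(351,388,.016)-g(409,388,.016)))
for p in (r+.120*x,t-.063*x,hc+.0835*x): print(p); to(*p,.002,np.pi+.555)
E
```

```text
len r-f,r-t 0.05956941886702722 0.17938824141732077 head [ 0.45985017 -0.00847416] tip [0.58609277 0.07180068] grip [0.53264662 0.03758736] 0.04655682573544021
angles [np.float64(0.5636), np.float64(0.5659), np.float64(0.564)] gaps 0.035236966177175054
[0.53552725 0.04063869]
shift [ -5.9   2.  126.6] turn 0.005 tcp [0.5317 0.0358 0.1286] yaw -2.582 tilt [-0.0006 -0.0001] F [ 0.8  0.1 -0.2] gap 0.0855 t 9.5
[0.53314373 0.03766274]
shift [ -2.3   0.8 126.6] turn 0.005 tcp [0.5317 0.0358 0.1286] yaw -2.582 tilt [-0.0006 -0.0001] F [ 0.8  0.1 -0.2] gap 0.0855 t 9.5
[0.53342849 0.03784633]
shift [ -2.6   0.8 126.6] turn 0.005 tcp [0.5317 0.0358 0.1286] yaw -2.582 tilt [-0.0006 -0.0001] F [ 0.8  0.1 -0.2] gap 0.0855 t 9.5
```

```bash
python3 -m handwheel '[[-2,1,25,-0.005,1],[-2,1,55,-0.005,1],[-2,1,85,-0.005,1],[-2,1,108,-0.005,0.9],[-2,1,119,-0.005,0.8],[-2,1,124,-0.005,0.7],[-2,1,125,-0.005,0.7],[-2,1,125,-0.005,0.7]]' 40; python3 -m handwheel '[[0,0,0,0,0.62],[0,0,0,0,0.62],[0,0,0,0,0.62]]'; python3 -c "
from h import *
to(.5333,.0377,.003,np.pi+.565)"
```

```text
clock: 10.3
tcp_pos: [0.5339, 0.0385, 0.0049]
orientation: [0.001, -0.279, 0.96, -0.0]
wrist_force: [0.7, -0.6, 0.4]
finger_gap: 0.0592
grip_force: 0.0
clock: 10.6
tcp_pos: [0.5335, 0.0388, 0.0047]
orientation: [0.001, -0.279, 0.96, -0.0]
wrist_force: [-0.8, 0.3, 0.1]
finger_gap: 0.053
grip_force: 0.1
shift [ 0.8 -0.8  1.7] turn 0.001 tcp [0.5335 0.0388 0.0047] yaw -2.575 tilt [ 0.0014 -0.0001] F [-0.8  0.3  0.1] gap 0.053 t 10.6
```

```bash
python3 -m handwheel '[[0.5,-0.7,1,0,0.6],[0.5,-0.7,2,0,0.58],[0.5,-0.7,2.5,0,0.56],[0.5,-0.7,2.5,0,0.54],[0.5,-0.7,2.5,0,0.52],[0.5,-0.7,2.5,0,0.52]]'; python3 -m handwheel '[[0,0,0,0,0.50],[0,0,0,0,0.48],[0,0,0,0,0.47],[0,0,0,0,0.46],[0,0,0,0,0.46],[0,0,0,0,0.46]]'; python3 -c "
from h import *
to(.5333,.0377,.003,np.pi+.565)"
```

```text
clock: 11.2
tcp_pos: [0.5331, 0.0379, 0.0017]
orientation: [0.0, -0.279, 0.96, 0.0]
wrist_force: [-0.1, 0.5, 2.9]
finger_gap: 0.0442
grip_force: 2.6
clock: 11.8
tcp_pos: [0.5334, 0.0379, 0.0021]
orientation: [0.001, -0.279, 0.96, -0.0]
wrist_force: [-0.0, 0.6, 6.0]
finger_gap: 0.0394
grip_force: 5.7
shift [ 0.2 -0.2 -0.9] turn 0.001 tcp [0.5334 0.0379 0.0021] yaw -2.575 tilt [0.0011 0.0001] F [-0.   0.6  6. ] gap 0.0394 t 11.8
```

```bash
python3 -m handwheel '[[0,0,0,0,0.45],[0,0,0,0,0.44],[0,0,0,0,0.43],[0,0,-0.5,0,0.42],[0,0,-0.5,0,0.41],[0,0,-0.5,0,0.41],[0,0,-0.5,0,0.41]]'; python3 -m handwheel '[[0,0,-1,0,0.41],[0,0,-3,0,0.41],[0,0,-6,0,0.41],[0,0,-10,0,0.41],[0,0,-15,0,0.41],[0,0,-20,0,0.41],[0,0,-20,0,0.41]]'
python3 - <<'E'
from h import *
to(0,0,0)
a=cam('side')['color'];b=cam('scene')['color']
f=lambda i,u,v:cv2.resize(i[v-45:v+45,u-60:u+60],(480,360),interpolation=cv2.INTER_CUBIC)
cv2.imwrite('pics/lift.png',np.vstack([cv2.resize(f(a,275,225),(400,300)),cv2.resize(f(b,240,175),(400,300))]))
E
```

```text
clock: 12.5
tcp_pos: [0.5336, 0.0378, 0.0025]
orientation: [0.001, -0.279, 0.96, -0.0]
wrist_force: [0.7, -0.7, 5.6]
finger_gap: 0.0354
grip_force: 8.3
clock: 13.2
tcp_pos: [0.5337, 0.0379, 0.023]
orientation: [0.001, -0.279, 0.96, -0.0]
wrist_force: [0.3, 0.1, -1.2]
finger_gap: 0.0354
grip_force: 6.7
shift [470.8 254.3  22.1] turn 0 tcp [0.5337 0.0379 0.023 ] yaw -2.575 tilt [ 0.0017 -0.    ] F [ 0.3  0.1 -1.2] gap 0.0354 t 13.2
```

View pics/lift.png

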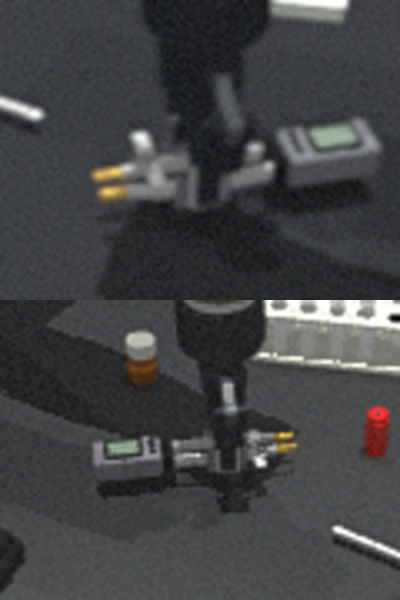

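The side crop (top) shows the tweezers lifted off the bench with the brass tips apart at (108,174) and (112,193), and the scene crop (bottom) agrees. The 6.7 N grip force at 35.4 mm matches the stated spring exactly, so the finger gap reading can be trusted. Now lift and set 34 mm.

```bash
python3 -m handwheel '[[0,0,-8,0,0.41],[0,0,-20,0,0.41],[0,0,-34,0,0.41],[0,0,-48,0,0.41],[0,0,-62,0,0.41],[0,0,-72,0,0.41],[0,0,-79,0,0.405],[0,0,-79,0,0.40]]'; python3 -m handwheel '[[0,0,0,0,0.395],[0,0,0,0,0.395],[0,0,0,0,0.395],[0,0,0,0,0.395],[0,0,0,0,0.395]]'
python3 - <<'E'
from h import *
to(.5333,.0377,.102)
G=[];Fz=[]
T={}
for n in ('side','scene'):
    fr=[]
    for i in range(5):
        c=cam(n); fr.append(c['color'].astype(float)); s=sensors.get_state(); G.append(s['finger_gap']);Fz.append(s['grip_force'])
    im=cv2.resize(np.mean(fr,0).astype(np.uint8),None,fx=4,fy=4,interpolation=cv2.INTER_CUBIC)
    p=c['R'].T@(np.array([.587,.072,.112])-c['t']); u0,v0=(p[:2]/p[2]*[c['fx'],c['fy']]+[c['cx'],c['cy']])
    hsv=cv2.cvtColor(im,cv2.COLOR_BGR2HSV); m=cv2.inRange(hsv,(15,90,70),(35,255,255))
    w=np.zeros_like(m); w[int(4*v0)-80:int(4*v0)+80,int(4*u0)-100:int(4*u0)+100]=1
    k,l,st,ce=cv2.connectedComponentsWithStats(m*w); T[n]=(c,[(ce[i]-1.5)/4 for i in range(1,k) if st[i,4]>40])
    print(n,u0,v0,[(st[i,4],((ce[i]-1.5)/4).round(2)) for i in range(1,k) if st[i,4]>40])
    cv2.imwrite(f'pics/tip_{n}.png',im[int(4*v0)-150:int(4*v0)+150,int(4*u0)-200:int(4*u0)+200])
print('gap',np.mean(G),np.std(G),'force',np.mean(Fz),np.std(Fz))
for n,(c,ps) in T.items():
    q=[plane(c,*p,.112) for p in ps[:2]]; print(n,q,np.linalg.norm(q[0]-q[-1]))
# level: head plane from wrist depth
c=cam('wrist');P=cloud(c); ce=np.array([.4627,-.0073]); m=(np.hypot(P[...,0]-ce[0],P[...,1]-ce[1])<.03)&(P[...,2]>.09)&(P[...,2]<.16)
Q=P[m]; A=np.c_[Q[:,:2]-ce,np.ones(len(Q))]
for _ in range(4):
    k=np.linalg.lstsq(A,Q[:,2],rcond=None)[0]; ok=abs(A@k-Q[:,2])<.002; A,Q=A[ok],Q[ok]
x=np.array([np.cos(.565),np.sin(.565)]); print('head z',k[2],'slope x',k[:2]@x,'slope y',k[:2]@[-x[1],x[0]],len(Q))
E
```

```text
clock: 14.1
tcp_pos: [0.5337, 0.0379, 0.1023]
orientation: [0.001, -0.279, 0.96, -0.0]
wrist_force: [-0.2, -0.3, -0.6]
finger_gap: 0.0343
grip_force: 7.2
clock: 14.6
tcp_pos: [0.5327, 0.0379, 0.1007]
orientation: [-0.0, -0.279, 0.96, 0.0]
wrist_force: [-0.0, -0.0, -0.9]
finger_gap: 0.0338
grip_force: 7.5
shift [-0.3 -0.5 -1.3] turn 0 tcp [0.5327 0.0379 0.1007] yaw -2.575 tilt [-0.0006  0.0001] F [-0.  -0.  -0.9] gap 0.0338 t 14.6
side 244.30837343560955 205.28239153452284 [(np.int32(1224), array([248.11, 205.27]))]
scene 267.6793487266305 151.0402878877384 [(np.int32(495), array([265.09, 151.16]))]
gap 0.03394149172156456 0.000193146128865665 force 7.482884757220745 8.269945408867778e-05
side [array([0.5800183 , 0.06937063, 0.112     ])] 0.0
scene [array([0.58031135, 0.06839459, 0.112     ])] 0.0
head z 0.12189048749919507 slope x -0.04065653729770201 slope y 5.454827351749004e-05 10408
```

```bash
python3 - <<'E'
from h import *
c=dict(np.load('w5.npz'));P=cloud(c); ce=np.array([.4627,-.0073]); m=(np.hypot(P[...,0]-ce[0],P[...,1]-ce[1])<.03)&(P[...,2]>.018)&(P[...,2]<.03)
Q=P[m]; A=np.c_[Q[:,:2]-ce,np.ones(len(Q))]
for _ in range(4):
    k=np.linalg.lstsq(A,Q[:,2],rcond=None)[0]; ok=abs(A@k-Q[:,2])<.002; A,Q=A[ok],Q[ok]
x=np.array([np.cos(.565),np.sin(.565)]); print('ref head z',k[2],'slope x',k[:2]@x,'slope y',k[:2]@[-x[1],x[0]])
a=cv2.imread('pics/tip_side.png');b=cv2.imread('pics/tip_scene.png')
cv2.imwrite('pics/tips.png',cv2.resize(np.hstack([a[50:250,50:350],b[50:250,50:350]]),(780,260)))
E
```

```text
ref head z 0.0238647514612434 slope x -0.022840322915852068 slope y -0.002536609241558514
```

View pics/tips.png

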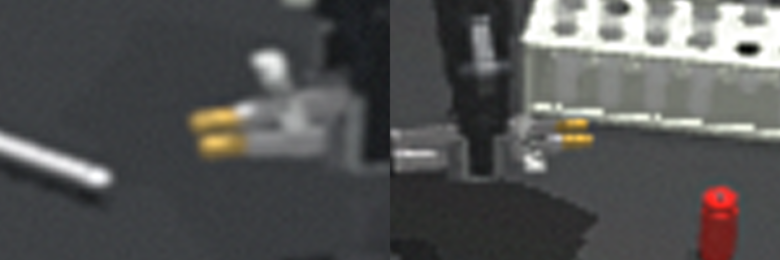

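The side crop (left) shows brass tips at (215,120) and (222,146), and the scene crop (right) at (573,124) and (577,139). They are clearly apart and clear of everything; I'll check the gap numerically.

```bash
python3 - <<'E'
from h import *
for n,(u0,v0),ps in (('side',(244.308,205.282),[(215,120),(222,146)]),('scene',(267.68,151.04),[(573-390,124),(577-390,139)])):
    c=dict(np.load(n+'0.npz'))
    q=[plane(c,(int(4*u0)-150+p[0]/1.3-1.5)/4,(int(4*v0)-100+p[1]/1.3-1.5)/4,.112)[:2] for p in ps]
    d=q[0]-q[1]; x=np.array([np.cos(.565),np.sin(.565)]); print(n,q,'along',d@x,'across',d@[-x[1],x[0]])
to(0,0,0)
E
python3 -m handwheel '[[0,0,0,0,0.395],[0,0,0,0,0.395],[0,0,0,0,0.395],[0,0,0,0,0.395],[0,0,0,0,0.395],[0,0,0,0,0.395],[0,0,0,0,0.395],[0,0,0,0,0.395]]'
```

```text
side [array([0.58328927, 0.06255143]), array([0.57535816, 0.07678895])] along -0.0009244689745330318 across -0.016271282178273484
scene [array([0.57618538, 0.07589718]), array([0.58404497, 0.06347201])] along 1.451186976711564e-05 across 0.014702296847745972
shift [470.2 253.9 101. ] turn 0 tcp [0.533  0.0379 0.101 ] yaw -2.575 tilt [0.0001 0.0001] F [-0.4 -0.3 -1.3] gap 0.0338 t 15.15
clock: 15.95
tcp_pos: [0.5329, 0.0379, 0.101]
orientation: [0.0, -0.279, 0.96, 0.0]
wrist_force: [1.0, 0.7, -0.4]
finger_gap: 0.0336
grip_force: 7.5
```

The tip centres measure 14.7 to 16.3 mm apart. Less the roughly 3 mm tip thickness, that is about 12 mm, in agreement with 34 mm and 7.5 N. Hold a few seconds, then hand in.

```bash
for i in 1 2 3; do python3 -m handwheel '[[0,0,0,0,0.395],[0,0,0,0,0.395],[0,0,0,0,0.395],[0,0,0,0,0.395],[0,0,0,0,0.395],[0,0,0,0,0.395],[0,0,0,0,0.395],[0,0,0,0,0.395]]' | grep -E 'clock|gap|grip_f'; done
python3 -c "
from h import *
print(workorder.hand_in())"
```

```text
clock: 16.75
finger_gap: 0.034
grip_force: 7.5
clock: 17.55
finger_gap: 0.034
grip_force: 7.5
clock: 18.35
finger_gap: 0.0336
grip_force: 7.5
the job is handed in; nothing more can be done
None
```

The job is handed in at 18.4 s: the capacitor stands upright in the tray's empty compartment, and the tweezers are held level and steady about 10 cm up, tips about 12 mm apart (34 mm grip width, 7.5 N a side).

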